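Gauge the blue sample-bottle holder on the clinic desk

ROBOT

A 6-joint arm with a two-finger parallel gripper is mounted at the origin on the work surface. World frame = base frame: x ahead of the robot, y to its left, z up, the work surface at z = 0. Lengths are in mm, angles in rad, forces in N, time in s.
With the tool pointing down it reaches from about 350 to 775 mm from the base axis. Payload 7.3 kg.
Tool frame: the origin (TCP) lies on the front face of the gripper's body, between the roots of the fingers; the fingertips stand 66 mm ahead of it and the grasp point (between the pads) lies 47 mm ahead of it (bot.tcp_to_grasp is the z of the grasp point in the tool frame, in mm); z points along the fingers, y is the direction in which the jaws open and shut (so a half turn about z gives the same grasp; the last joint's range is limited). The gripper opens to 92 mm and grips with 3 to 60 N. Pads are 19 mm wide; open, the fingers measure 130 mm over their backs; the gripper's body (75 mm by 190 mm) begins 47 mm behind the grasp point.
Start: joints at [1.106, 0.342, 1.524, -0, 1.275, -0.146], TCP at [164.532, 498.566, 292.241] pointing down, gripper open.
Joint ranges: [-2.53, 2.53], [-0.77, 2.02], [0.04, 2.7], [-1, 4.14], [0.28, 2.66], [-3.11, 3.11]. Speed limits (rad/s): [2.57, 2.57, 3.14, 3.14, 3.14, 3.14].

INTERFACE

Orientations are given as [roll, pitch, yaw] about the fixed x, y, z axes, in that order (R = Rz(yaw) Ry(pitch) Rx(roll)).
In Python, from plant import bot gives the robot as it stands.
- The arm moves only by the tool carry_out, never from a script. Its argument "deltas" is a list that holds one entry, the list of rows, each a list of 4 numbers: the shift along the tool's x, y, z in mm, then the turn about the tool's z in units of 5 degrees (1.0 is 5 degrees). A call has 1 to 20 rows; each row is the pose to reach, as a shift and turn from the pose commanded when the call began, along the tool's axes at that moment; what a row does not reach only later rows make up. A row lasts 1/10 s, in which the tool goes at most 50 mm and 8.59 degrees, less where a joint would pass 70% of its speed; a pose out of reach is approached as far as the arm can. A call with a gripper value outside its range is refused whole. "fingers" is the finger opening in mm, from 0 to 91.8, set as the call begins (left out, the last holds). The fingers move at their own pace and stop on an object; the grip force is fixed at half the most. Time passes only in rows, so rows that repeat a pose let the fingers close. It gives the time, the measured TCP pose, the force and the opening at its end, in the units of the state.
- bot.get_obs(): the state, without advancing time (a new reading comes with each control period).
- bot.capture(name): name is "side" or "top"; returns (picture, depth): 384x512x3 uint8, blue, green, red; 384x512 float32, mm along the optical axis (not along the pixel's ray), 0 where there is no reading.
- bot.camera_model(name): a dict with "K" (3x3 intrinsics, pixels), "distortion" ([k1, k2, p1, p2, k3] as OpenCV has them; the pictures are not rectified), "camera_from_world" (4x4, takes a point from world to camera coordinates). Camera axes: x right, y down, z forward; pixel columns grow to the right and rows downward; lengths in mm; the calibration is good to about 2 mm. A picture is of the moment at which its call begins. camera_model takes no time and is no camera call.
- bot.close_job(): hands the job in, once; it reports no verdict.
The state is a dict: "time": time; "joint_positions": joint angles; "dq": joint speeds; "tau": joint torques, N m; "tool_pos": TCP position; "tcp_rot": TCP orientation; "contact_force": force on the tool from outside, world axes, zero at the start; "moment": the same for the moment, N m; "grip_width": finger opening in mm.
Only numpy, scipy, OpenCV 4.12 (cv2) and the standard library are available. Lean on these libraries where they do the work, as an engineer would, in place of code of your own. Each camera call takes 0.05 s, during which the arm holds its last target. There are 200 camera calls.

TASK

Check the bore of the blue bottle holder with the double plug gauge: push its green go plug fully home in the bore, lift it out, then set its red no-go plug squarely on the same bore to show that it will not go in. Then stand the gauge back on the grey mat; keep hold of it until it stands there, and do not touch the white holder with it.

Things in the scene. Friction and masses are not known exactly. Their poses are not given: they have to be found in the camera images.
- gauge: Loose, about 0.3 kg, stands on two plugs 32 mm long that point down. Origin midway between their feet, z up. Green go plug: axis at x=+45 mm, dia 28, nose tapering to 18 over the lowest 8. Red no-go plug: x=-45, dia 52. Over each a metal flange, dia 54, with a top disc of its plug's colour, joined by a bar (z=32 to 46). Black grip block midway: 34 along x, 24 along y, z=46 to 94; grasp from above across y.
- blue_holder: Blue block 64 x 64 x 50 mm tall, screwed down by a steel foot 88 x 88 x 7. Origin: centre of its underside, on the table. Upright round bore in the middle of its top, 40 mm dia, 42 deep. The go plug is home when its flange rests on the block's top (50 mm above the origin); the other plug then hangs clear beside the block at any yaw.
- white_holder: White bottle holder of the same shape and size, not to be checked. Origin at the centre of its underside. Its place and the blue one's are exchanged at random.
- mat: Grey mat 240 x 240 mm, 3 mm thick, fixed to the table, on which the gauge stands at first. Origin at the centre of its underside.
Things that resemble listed ones, but are neither listed nor needed, are in the scene too. What is shaped like the gauge but brown or turquoise is not meant.

How it is judged:
By the outcome, as a careful person would: the job done as asked, in the order asked, and still so for the second after the job is handed in, with the robot touching nothing.
It also fails if it takes over 64 s, if anything falls off the work surface, if the arm or the gripper's body presses on something with over 40 N, if the wrist force passes 120 N, or if a joint passes its speed limit or range.

## Working session

There is one attempt and no reset: what is moved stays moved. The work goes in short steps, Python scripts to look and compute and a tool call to move; the robot and the scene stay as the last step left them, time stands still between calls to the robot, and variables do not carry over. Pictures are saved under pics/ and viewed, about 8 in all and at most 12, crops included, and the job is handed in when it is done.

Besides the shell and the picture viewer there is one more tool, called after "Emit:" as a command line: name --argument value ..., lists and objects as JSON in quotes. carry_out: Moves the arm, as the interface text tells. Its arguments: {"type":"object","properties":{"deltas":{"type":"array","items":{"type":"array","items":{"type":"array","items":{"type":"number"}}}},"fingers":{"type":"number"}},"required":["deltas"]}

```bash
mkdir -p pics; cat > h.py <<'E'
import numpy as np, cv2
from plant import bot
def cloud(name, img=None):
    im,d=bot.capture(name); m=bot.camera_model(name)
    h,w=d.shape; u,v=np.meshgrid(np.arange(w),np.arange(h))
    p=cv2.undistortPoints(np.stack([u,v],-1).reshape(-1,1,2).astype(np.float64),np.array(m["K"]),np.array(m["distortion"])).reshape(h,w,2)
    c=np.dstack([p[...,0]*d,p[...,1]*d,d,np.ones_like(d)])
    W=c@np.linalg.inv(np.array(m["camera_from_world"])).T
    W=W[...,:3]; W[d==0]=np.nan
    return im,W
E
python3 - <<'E'
from h import *
for n in("top","side"):
    im,W=cloud(n); cv2.imwrite(f"pics/{n}0.png",im); np.save(f"{n}0.npy",W)
    m=bot.camera_model(n); T=np.array(m["camera_from_world"]); print(n,-T[:3,:3].T@T[:3,3])
print(bot.get_obs())
E
```

```text
top [247.39639517 -93.36681864 908.13536144]
side [289.94556205 526.01270594 847.31766691]
{'time': 0.1, 'joint_positions': array([ 1.10596569e+00,  3.42653620e-01,  1.52491108e+00,  6.48732921e-06,
        1.27540590e+00, -1.45967705e-01]), 'dq': array([-0.00059828, -0.00263766, -0.00344765,  0.00109799, -0.00273983,
       -0.00062991]), 'tau': array([ 1.91052190e-03, -4.32004666e+01, -2.44695264e+01,  7.20566022e-02,
        5.25392080e-02, -2.68398458e-05]), 'tool_pos': array([164.4191927, 498.3040787, 291.617738 ]), 'tcp_rot': array([-3.14023026e+00, -2.06560314e-04,  2.82272769e+00]), 'contact_force': array([-0.73369744,  0.86112073,  0.00548834]), 'moment': array([-0.04859572, -0.01119645, -0.02187861]), 'grip_width': 91.4384995849418}
```

View pics/top0.png

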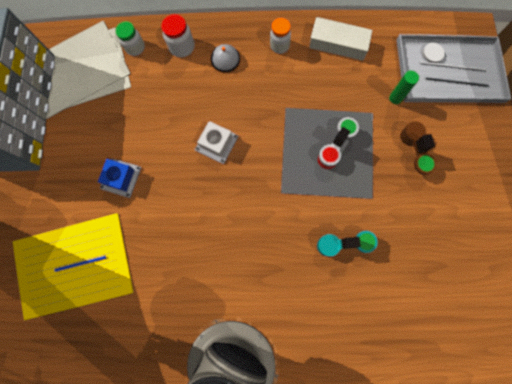

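View pics/side0.png

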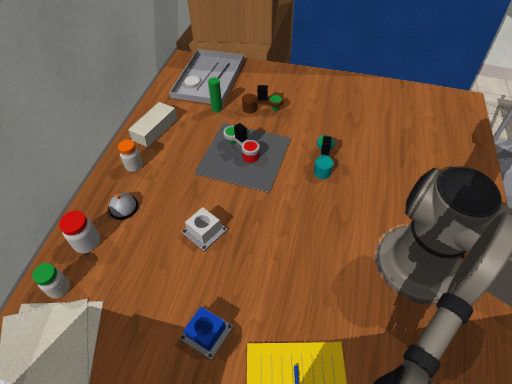

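The real gauge is on the mat: green disc at top (348,127), red disc (330,155), black grip (342,140). The look-alikes are brown at (415,135)/(426,164) and turquoise at (330,245)/(367,241), so neither is meant. The blue holder is at (118,177) and the white one at (216,140). I'll measure these and confirm with a crop.

```bash
python3 - <<'E'
import numpy as np,cv2
for n,boxes in (("top",dict(g=(315,110,365,175),b=(90,150,150,205),w=(190,115,245,170))),("side",dict(g=(218,118,265,168),b=(175,300,240,360),w=(175,200,235,255)))):
    im=cv2.imread(f"pics/{n}0.png"); W=np.load(f"{n}0.npy"); hsv=cv2.cvtColor(im,cv2.COLOR_BGR2HSV)
    H,S,V=[hsv[...,i].astype(int) for i in range(3)]
    def rep(lab,box,mask,zr):
        x0,y0,x1,y1=box; k=np.zeros(mask.shape,bool); k[y0:y1,x0:x1]=1
        k&=mask&(W[...,2]>zr[0])&(W[...,2]<zr[1]); P=W[k]
        if len(P)<4: print(n,lab,len(P));return
        r=cv2.minAreaRect(P[:,:2].astype(np.float32)); c=cv2.minEnclosingCircle(P[:,:2].astype(np.float32))
        print(n,lab,len(P),"mean",P.mean(0).round(1),"medz",np.median(P[:,2]).round(1),"rect",np.round(np.hstack([r[0],r[1],r[2]]),1),"circ",np.round([*c[0],c[1]],1))
    rep("green",boxes['g'],(H>45)&(H<85)&(S>120),(40,70))
    rep("red",boxes['g'],((H<8)|(H>172))&(S>150),(40,70))
    rep("grip",boxes['g'],(V<60),(88,110))
    t=np.ones(H.shape,bool)
    rep("blue",boxes['b'],t,(44,58)); rep("white",boxes['w'],t,(44,58))
    rep("bluefoot",boxes['b'],t,(4,60)); 
    rep("bluebore",boxes['b'],t,(9,40))
    rep("mat",(275,100,380,200) if n=="top" else (190,115,300,190),(S<60)&(V<140),(0,8))
im=cv2.imread("pics/top0.png"); a=cv2.resize(im[95:205,275:440],None,fx=4,fy=4,interpolation=3); b=cv2.resize(im[140:210,80:160],None,fx=4,fy=4,interpolation=3)
o=np.zeros((a.shape[0]+0,800,3),np.uint8); o[:,:a.shape[1]]=a; o=o[:, :]; 
c=cv2.resize(b,(140,122)); o[:122,660:800]=c; cv2.imwrite("pics/crop1.png",o)
E
```

```text
top green 119 mean [ 590.7 -310.2   50.3] medz 50.4 rect [ 590.8 -310.5   35.5   28.5   53. ] circ [ 587.7 -308.3   18.6]
top red 173 mean [ 513.1 -256.9   50.1] medz 50.2 rect [ 513.2 -257.2   35.9   36.7   86.3] circ [ 513.2 -256.8   19.4]
top grip 120 mean [ 546.6 -280.4   96.5] medz 96.7 rect [ 548.5 -281.9   22.7   31.6   54.9] circ [ 547.9 -281.1   17.2]
top blue 463 mean [472.6 295.8  49.6] medz 49.8 rect [472.7 296.6  67.5  65.5  71.4] circ [473.1 296.4  44.1]
top white 428 mean [563.6  37.4  49.7] medz 49.8 rect [564.1  37.9  63.3  65.5  62.1] circ [564.2  37.8  43.6]
top bluefoot 1125 mean [468.7 290.   29.3] medz 31.1 rect [463.7 292.7 150.3 142.5   8.8] circ [462.  293.7 101.5]
top bluebore 292 mean [468.3 286.3  21.4] medz 20.3 rect [473.4 294.3  86.3  86.1  70.9] circ [471.7 295.4  57.3]
top mat 6335 mean [ 527.8 -255.7    3.4] medz 3.4 rect [ 535.3 -260.3  237.2  238.3   85. ] circ [ 534.3 -260.5  164.8]
side green 63 mean [ 592.6 -303.8   50.9] medz 51.0 rect [ 593.4 -305.1   25.3   38.3   17.4] circ [ 591.  -306.1   20.3]
side red 96 mean [ 515.3 -253.8   50.6] medz 50.5 rect [ 514.6 -252.1   36.5   39.    14. ] circ [ 515.5 -253.3   20.9]
side grip 75 mean [ 551.  -276.7   95.8] medz 96.5 rect [ 551.7 -280.    22.8   35.2   52. ] circ [ 552.  -280.1   19.6]
side blue 646 mean [475.2 299.5  49.5] medz 49.6 rect [475.5 298.2  65.   65.6  73.5] circ [476.2 298.   45.6]
side white 415 mean [566.5  40.8  49.5] medz 49.6 rect [567.2  39.3  66.2  67.3  61.7] circ [567.4  39.7  44.2]
side bluefoot 1518 mean [471.4 305.4  29.1] medz 31.3 rect [467.8 302.8  91.1 135.9  72.5] circ [468.2 304.3  68.2]
side bluebore 337 mean [468.8 306.4  21.1] medz 19.8 rect [475.6 300.4  80.   84.9  74.4] circ [474.8 301.6  55.8]
side mat 3355 mean [ 531.  -237.9    3.3] medz 3.3 rect [ 537.6 -259.   242.5  239.2   85.7] circ [ 537.3 -257.2  166.8]
```

View pics/crop1.png

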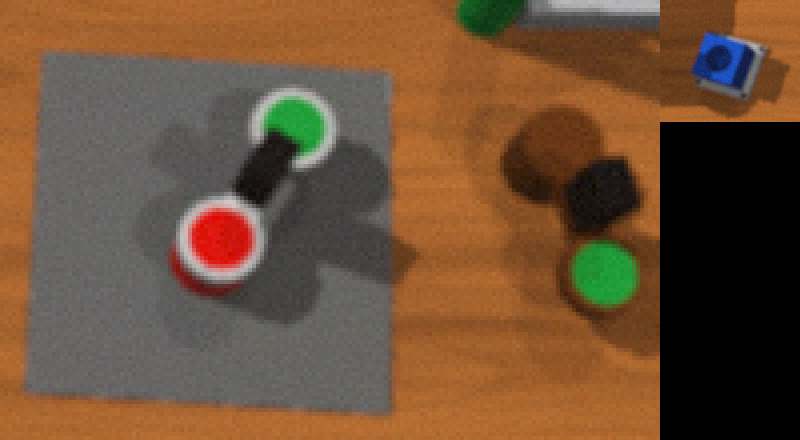

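The crop confirms it. Next: obstacle heights and the first move's deltas.

```bash
cat >> h.py <<'E'
def delta(x,y,z,yawdeg,base=None):
    """deltas from base=(x,y,z,yawdeg) (default: measured) to the target, tool pointing down"""
    if base is None:
        o=bot.get_obs(); base=(*o["tool_pos"],np.degrees(o["tcp_rot"][2]))
    a=np.radians(base[3]); d=np.array([x,y,z])-np.array(base[:3])
    t=(base[3]-yawdeg+180)%360-180
    return np.round([d[0]*np.cos(a)+d[1]*np.sin(a), d[0]*np.sin(a)-d[1]*np.cos(a), -d[2], t/5],2)
E
python3 - <<'E'
from h import *
W=np.vstack([np.load(n+"0.npy").reshape(-1,3) for n in("top","side")]); W=W[~np.isnan(W[:,0])]
print("rows x 300..700 cols y -400..550")
for x in range(300,750,50):
    print(x,[int(np.percentile(P,99)) if len(P:=W[(W[:,0]//50==x//50)&(W[:,1]//50==y//50)][:,2])>5 else -1 for y in range(-400,600,50)])
B=(164.5,498.6,292.2,np.degrees(2.8227))
print(delta(420,250,290,150,B)); print(delta(550,-280.5,230,144.7,B))
E
```

```text
rows x 300..700 cols y -400..550
300 [47, 66, 94, 48, 3, 4, 3, 3, 3, 3, 3, 3, 3, 7, 8, 8, 9, 8, 8, 7]
350 [4, 4, 4, 4, 4, 4, 3, 4, 4, 4, 3, 3, 3, 6, 8, 7, 3, 3, 3, 3]
400 [6, 6, 6, 6, 6, 5, 4, 4, 3, 3, 3, 3, 3, 51, 51, 3, 3, 4, 3, 3]
450 [6, 6, 51, 51, 7, 6, 4, 3, 4, 3, 3, 3, 8, 52, 52, 3, 3, 3, 138, 118]
500 [6, 7, 98, 52, 6, 6, 4, 3, 52, 51, 3, 3, 3, 51, 51, 3, 3, 3, 167, 132]
550 [6, 53, 99, 7, 6, 5, 3, 49, 52, 52, 3, 3, 3, 3, 3, 3, 3, 3, 179, -1]
600 [6, 52, 50, 7, 6, 4, 3, 3, 51, 49, 3, 3, 3, 3, 3, 3, 3, 4, 190, -1]
650 [3, 4, 5, 6, 5, 4, 4, 3, 3, 3, 3, 3, 3, 3, 3, 3, 3, 6, 201, -1]
700 [4, 3, 4, 4, 3, 4, 3, 3, 4, 3, 3, 3, 3, 3, 5, 6, 7, 7, 210, -1]
[-320.56 -155.96    2.2     2.35]
[-610.32 -618.96   62.2     3.41]
```

Emit:
carry_out --deltas '[[[-320, -156, 2, 2.4], [-320, -156, 2, 2.4], [-320, -156, 2, 2.4], [-320, -156, 2, 2.4], [-320, -156, 2, 2.4], [-320, -156, 2, 2.4], [-320, -156, 2, 2.4], [-610, -619, 62, 3.4], [-610, -619, 62, 3.4], [-610, -619, 62, 3.4], [-610, -619, 62, 3.4], [-610, -619, 62, 3.4], [-610, -619, 62, 3.4], [-610, -619, 62, 3.4], [-610, -619, 62, 3.4], [-610, -619, 62, 3.4], [-610, -619, 62, 3.4], [-610, -619, 62, 3.4], [-610, -619, 62, 3.4], [-610, -619, 62, 3.4]]]' --fingers 91

```text
time: 2.1
tool_pos: [549.3, -281.4, 228.8]
tcp_rot: [3.141, -0.002, 2.524]
contact_force: [0.5, 0.0, 0.4]
grip_width: 91.1
```

Emit:
carry_out --deltas '[[[0, 0, 30, 0], [0, 0, 60, 0], [0, 0, 85, 0], [0, 0, 100, 0], [0, 0, 105, 0], [0, 0, 105, 0], [0, 0, 105, 0]]]'

```text
time: 2.8
tool_pos: [550.3, -279.9, 126.4]
tcp_rot: [3.141, 0.002, 2.527]
contact_force: [-1.0, -0.3, -0.1]
grip_width: 91.2
```

```bash
python3 - <<'E'
from h import *
o=[]
for n,b in (("top",(100,240,290,430)),("side",(80,190,190,340))):
    im,W=cloud(n); o.append(cv2.resize(im[b[0]:b[1],b[2]:b[3]],(400,400 if n=="top" else 293)))
c=np.zeros((400,800,3),np.uint8); c[:,:400]=o[0]; c[:293,400:]=o[1]; cv2.imwrite("pics/g1.png",c)
E
```

```text
(no output)
```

View pics/g1.png

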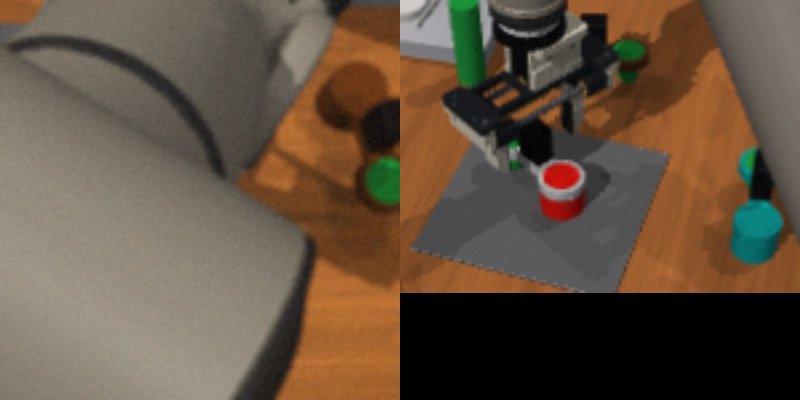

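The side view (right half) shows the fingers straddling the black grip, with the red disc at the front (562,180 in the crop) and untouched. The arm blocks the top view. I'll close the fingers now.

Emit:
carry_out --deltas '[[[0, 0, 1, 0], [0, 0, 1, 0], [0, 0, 1, 0], [0, 0, 1, 0], [0, 0, 1, 0], [0, 0, 1, 0], [0, 0, 1, 0], [0, 0, 1, 0], [0, 0, 1, 0], [0, 0, 1, 0], [0, 0, 1, 0], [0, 0, 1, 0], [0, 0, 1, 0], [0, 0, 1, 0]]]' --fingers 10

```text
time: 4.3
tool_pos: [549.8, -280.4, 124.2]
tcp_rot: [3.141, 0.0, 2.526]
contact_force: [0.1, 0.4, 0.1]
grip_width: 24.1
```

Emit:
carry_out --deltas '[[[0, 0, -10, 0], [0, 0, -30, 0], [0, 0, -60, 0], [0, 0, -95, 0], [0, 0, -130, 0], [0, 0, -150, 0], [0, 0, -150, 0], [0, 0, -150, 0], [0, 0, -150, 0]]]'

```text
time: 5.2
tool_pos: [549.1, -280.0, 272.1]
tcp_rot: [-3.142, -0.004, 2.526]
contact_force: [-0.1, 0.8, -4.3]
grip_width: 23.9
```

```bash
python3 - <<'E'
from h import *
# predicted gauge pose offsets: detect discs by colour from side
im,W=cloud("side"); cv2.imwrite("pics/g2.png",im); np.save("g2.npy",W)
o=bot.get_obs(); print(o["tool_pos"],o["tcp_rot"],o["grip_width"],o["contact_force"],o["moment"],o["joint_positions"].round(2))
hsv=cv2.cvtColor(im,cv2.COLOR_BGR2HSV); H,S=hsv[...,0],hsv[...,1]
near=(np.abs(W[...,0]-550)<120)&(np.abs(W[...,1]+280)<120)&(W[...,2]>120)&(W[...,2]<260)
for l,m in(("red",((H<8)|(H>172))&(S>150)),("green",(H>45)&(H<85)&(S>120))):
    P=W[m&near]; print(l,len(P),P.mean(0).round(1),P.min(0).round(1),P.max(0).round(1))
    top=P[np.abs(P[:,2]-np.percentile(P[:,2],90))<3]; print(top.mean(0).round(1),np.ptp(top,axis=0).round(1))
cv2.imwrite("pics/g2c.png",cv2.resize(im[40:190,180:330],(600,600)))
E
```

```text
[ 549.1345599  -280.0615551   272.12041409] [-3.14156006 -0.00392356  2.52600712] 23.764745729002616 [ 0.27387555 -0.12330128 -3.55156644] [-0.06716087 -0.01382756  0.01409285] [-0.6   0.53  1.28  0.    1.33 -1.55]
red 259 [ 510.4 -244.8  180.1] [ 487.  -279.2  151.4] [ 534.9 -228.4  201.2]
[ 513.7 -255.5  197.6] [39.6 40.8  5.6]
green 79 [ 587.4 -296.   186.9] [ 532.5 -320.   155.9] [ 607.2 -261.5  241.5]
[ 595.3 -302.4  198.5] [71.2 45.6  4.8]
```

View pics/g2c.png

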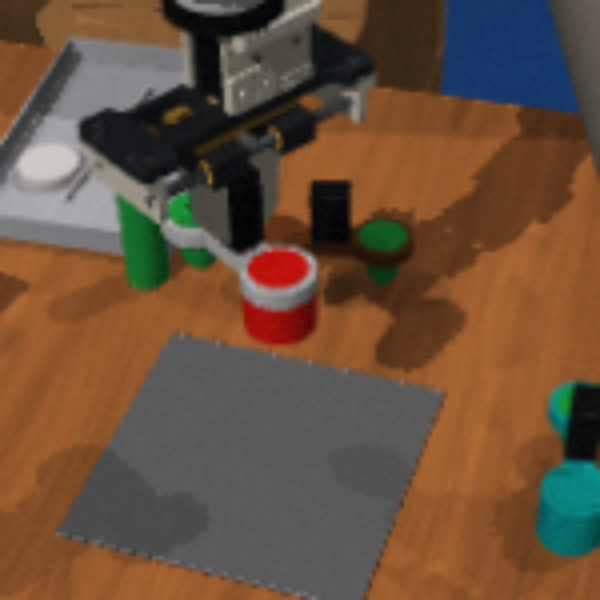

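The gauge is held level and clear of the mat: red disc at (278,268) in the crop, green behind the finger at (185,210). Next I carry it high, with the green plug over the blue bore.

```bash
python3 - <<'E'
from h import *
B=(549.8,-280.5,274,144.7)
print(delta(452.3,258.8,274,240,B))
E
```

```text
[391.21 383.8   -0.   -19.06]
```

Emit:
carry_out --deltas '[[[8, 8, 0, -0.4], [24, 24, 0, -1.2], [48, 47, 0, -2.4], [72, 71, 0, -3.6], [96, 94, 0, -4.8], [120, 118, 0, -6], [144, 141, 0, -7.2], [168, 165, 0, -8.4], [192, 188, 0, -9.6], [216, 212, 0, -10.8], [240, 236, 0, -12], [264, 259, 0, -13.2], [288, 283, 0, -14.4], [312, 306, 0, -15.6], [336, 330, 0, -16.6], [358, 351, 0, -17.6], [376, 369, 0, -18.4], [387, 380, 0, -18.9], [391, 384, 0, -19.1], [391, 384, 0, -19.1]]]'

```text
time: 7.25
tool_pos: [451.9, 259.0, 273.9]
tcp_rot: [3.141, -0.001, -2.089]
contact_force: [0.4, -0.4, -3.7]
grip_width: 23.9
```

Emit:
carry_out --deltas '[[[0, 0, 25, 0], [0, 0, 50, 0], [0, 0, 70, 0], [0, 0, 80, 0], [0, 0, 80, 0], [0, 0, 80, 0], [0, 0, 80, 0]]]'

```text
time: 7.95
tool_pos: [453.0, 258.8, 195.4]
tcp_rot: [-3.14, 0.002, -2.091]
contact_force: [-0.0, -0.0, -2.5]
grip_width: 23.5
```

```bash
cat > look.py <<'E'
import sys; from h import *
n=sys.argv[1]
o=bot.get_obs(); print(o["time"],o["tool_pos"].round(1),o["tcp_rot"].round(4),o["grip_width"].round(1),o["contact_force"].round(1),o["moment"].round(2),o["joint_positions"].round(2))
out=np.zeros((400,800,3),np.uint8)
for i,c in enumerate(("side","top")):
    im,W=cloud(c); np.save(f"{n}_{c}.npy",W); cv2.imwrite(f"pics/{n}_{c}.png",im)
    x,y=(140,260) if c=="side" else (70,120)
    out[:,400*i:400*i+400]=cv2.resize(im[y:y+115,x:x+115],(400,400),interpolation=3)
    hsv=cv2.cvtColor(im,cv2.COLOR_BGR2HSV); H,S,V=cv2.split(hsv)
    near=(np.abs(W[...,0]-475)<140)&(np.abs(W[...,1]-298)<140)
    for l,m,zr in(("red",((H<8)|(H>172))&(S>150),(60,250)),("green",(H>45)&(H<85)&(S>120),(60,250)),("blue",(H>105)&(H<130)&(S>120),(44,56))):
        P=W[m&near&(W[...,2]>zr[0])&(W[...,2]<zr[1])]
        if len(P)<10: print(c,l,len(P)); continue
        zt=np.percentile(P[:,2],95); t=P[np.abs(P[:,2]-zt)<5]
        q,r=cv2.minEnclosingCircle(t[:,:2].astype(np.float32)); 
        print(c,l,len(t),"mean",t.mean(0).round(1),"circ",np.round([*q,r],1))
cv2.imwrite(f"pics/{n}.png",out)
E
python3 look.py a
```

```text
Traceback (most recent call last):
  File "look.py", line 3, in <module>
    o=bot.get_obs(); print(o["time"],o["tool_pos"].round(1),o["tcp_rot"].round(4),o["grip_width"].round(1),o["contact_force"].round(1),o["moment"].round(2),o["joint_positions"].round(2))
                                                                                  ^^^^^^^^^^^^^^^^^^^^^
AttributeError: 'float' object has no attribute 'round'
```

```bash
sed -i 's/o\["grip_width"\].round(1)/round(o["grip_width"],1)/' look.py; python3 look.py a
```

```text
7.95 [453.  258.8 195.4] [-3.1401e+00  1.9000e-03 -2.0908e+00] 23.5 [-0.  -0.  -2.5] [ 0.05  0.08 -0.01] [ 0.37  0.43  1.67 -0.    1.03 -2.25]
side red 5 mean [403.3 300.3 239. ] circ [403.6 300.7   3.5]
side green 302 mean [477.3 298.3 120.9] circ [476.9 297.6  21. ]
side blue 396 mean [467.6 308.8  49.7] circ [474.8 300.1  43.1]
top red 209 mean [430.5 218.7 121.4] circ [430.3 218.9  19.7]
top green 0
top blue 94 mean [464.6 276.6  50. ] circ [467.3 279.8  33.1]
```

View pics/a.png

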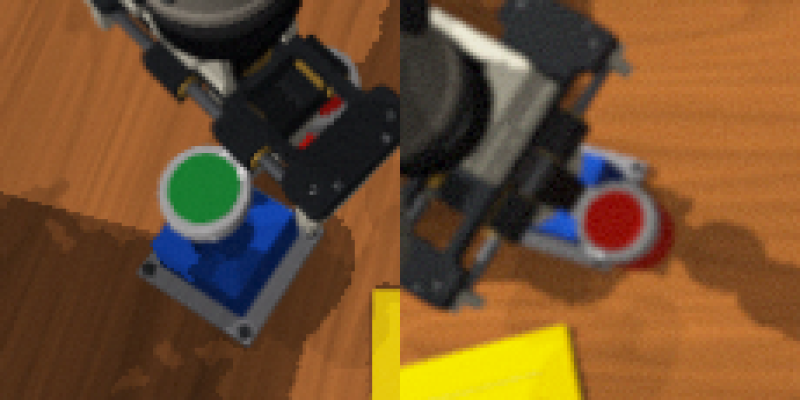

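The green plug sits over the bore: its disc measures (476.9,297.6) against the bore at (475.5,298.2) in the same camera, with 6 mm of radial play. The red plug hangs clear beside the block. I'll descend.

Emit:
carry_out --deltas '[[[-1, 0, 8, 0], [-1, 0, 16, 0], [-1, 0, 24, 0], [-1, 0, 32, 0], [-1, 0, 40, 0], [-1, 0, 46, 0], [-1, 0, 50, 0], [-1, 0, 50, 0], [-1, 0, 50, 0]]]'

```text
time: 8.95
tool_pos: [452.9, 259.8, 144.4]
tcp_rot: [-3.141, 0.0, -2.09]
contact_force: [-0.1, -1.2, -3.4]
grip_width: 24.0
```

Emit:
carry_out --deltas '[[[0, 0, 1, 0], [0, 0, 2, 0], [0, 0, 3, 0], [0, 0, 4, 0], [0, 0, 5, 0], [0, 0, 5.5, 0], [0, 0, 5.5, 0]]]'

```text
time: 9.65
tool_pos: [452.7, 259.7, 139.1]
tcp_rot: [-3.141, 0.0, -2.09]
contact_force: [-1.8, -1.9, 1.5]
grip_width: 23.7
```

Emit:
carry_out --deltas '[[[0, 0, 0.5, 0], [0, 0, 1, 0], [0, 0, 1, 0], [0, 0, 1, 0], [0, 0, 1, 0]]]'

```text
time: 10.15
tool_pos: [452.7, 259.7, 139.0]
tcp_rot: [-3.141, 0.001, -2.09]
contact_force: [-5.1, -2.8, 11.3]
grip_width: 23.6
```

```bash
python3 look.py b
```

```text
10.15 [452.7 259.7 139. ] [-3.1411e+00  6.0000e-04 -2.0901e+00] 23.6 [-5.1 -2.8 11.3] [-0.17  0.84  0.08] [ 0.37  0.51  1.73 -0.    0.9  -2.25]
side red 0 mean [nan nan nan] circ [0. 0. 0.]
side green 270 mean [476.7 299.7  64.8] circ [477.3 299.   20.5]
side blue 253 mean [471.8 309.2  49.9] circ [475.7 299.2  44.4]
top red 169 mean [429.9 219.2  65.8] circ [429.5 219.3  19.5]
top green 2
top blue 0look.py:16: RuntimeWarning: Mean of empty slice.
  print(c,l,len(t),"mean",t.mean(0).round(1),"circ",np.round([*q,r],1))
  ret = um.true_divide(
```

View pics/b.png

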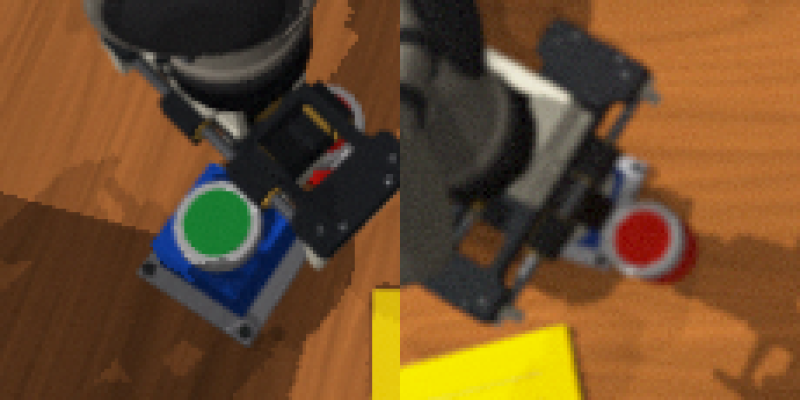

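The go plug is home: its disc top is at z≈65 (50 plus flange and disc), with about 15 N reaction and a level tool. I'll lift straight out.

Emit:
carry_out --deltas '[[[0, 0, -4, 0], [0, 0, -12, 0], [0, 0, -22, 0], [0, 0, -32, 0], [0, 0, -45, 0], [0, 0, -60, 0], [0, 0, -75, 0], [0, 0, -85, 0], [0, 0, -85, 0], [0, 0, -85, 0], [0, 0, -85, 0]]]'

```text
time: 11.35
tool_pos: [452.4, 259.6, 222.0]
tcp_rot: [3.141, -0.001, -2.09]
contact_force: [-0.2, -0.0, -3.6]
grip_width: 23.8
```

```bash
python3 - <<'E'
from h import *
o=bot.get_obs(); print(o["tool_pos"],o["contact_force"]); print(delta(512.7,320.7,222,210))
E
```

```text
[452.36760848 259.56741528 222.00214199] [-0.16461142 -0.02262664 -3.57240003]
[-83.02 -22.02   0.     6.05]
```

Emit:
carry_out --deltas '[[[-8, -2, 0, 0.6], [-20, -5, 0, 1.5], [-34, -9, 0, 2.5], [-48, -13, 0, 3.5], [-62, -16, 0, 4.5], [-74, -20, 0, 5.4], [-83, -22, 0, 6], [-83, -22, 0, 6], [-83, -22, 10, 6], [-83, -22, 22, 6], [-83, -22, 33, 6], [-83, -22, 40, 6], [-83, -22, 40, 6], [-83, -22, 40, 6], [-83, -22, 40, 6]]]'

```text
time: 12.85
tool_pos: [513.3, 321.0, 183.3]
tcp_rot: [-3.142, 0.001, -2.614]
contact_force: [0.2, 0.8, -3.7]
grip_width: 23.8
```

```bash
python3 look.py c 2>/dev/null
```

```text
12.85 [513.3 321.  183.3] [-3.1415e+00  1.2000e-03 -2.6139e+00] 23.8 [ 0.2  0.8 -3.7] [ 0.09  0.   -0.01] [ 0.43  0.59  1.44  0.    1.11 -1.67]
side red 0 mean [nan nan nan] circ [0. 0. 0.]
side green 4 mean [527.3 369.7 204.1] circ [526.8 370.2   4. ]
side blue 245 mean [456.3 307.6  49.8] circ [458.1 304.3  34.2]
top red 185 mean [474.7 296.4 109.5] circ [474.7 296.6  20. ]
top green 3
top blue 219 mean [462.4 284.2  49.9] circ [473.  295.6  43.9]
```

View pics/c.png

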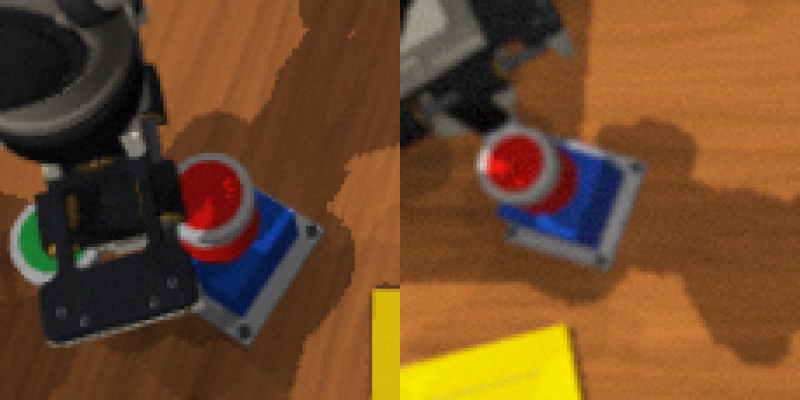

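The red plug is above the blue bore: disc (474.7,296.6) against block (472.8,296.6) in the top camera. The green end hangs clear, away from the block. I'll set it down gently with about 1 mm of correction.

Emit:
carry_out --deltas '[[[1, 0.5, 3, 0], [1, 0.5, 6, 0], [1, 0.5, 8, 0], [1, 0.5, 9, 0], [1, 0.5, 10, 0], [1, 0.5, 11, 0], [1, 0.5, 12, 0], [1, 0.5, 12.5, 0], [1, 0.5, 12.5, 0], [1, 0.5, 12.5, 0]]]'

```text
time: 13.95
tool_pos: [512.1, 320.8, 171.0]
tcp_rot: [-3.142, 0.001, -2.614]
contact_force: [-1.9, -0.7, 4.9]
grip_width: 23.9
```

Contact came at z=171, as expected. I'll press a little more and hold to prove it.

Emit:
carry_out --deltas '[[[0, 0, 0.5, 0], [0, 0, 1, 0], [0, 0, 1, 0], [0, 0, 1, 0], [0, 0, 1, 0], [0, 0, 1, 0], [0, 0, 1, 0], [0, 0, 1, 0]]]'

```text
time: 14.75
tool_pos: [512.4, 321.1, 170.8]
tcp_rot: [-3.141, 0.003, -2.614]
contact_force: [-1.5, -0.3, 10.2]
grip_width: 24.1
```

```bash
python3 look.py d 2>/dev/null
```

```text
14.75 [512.4 321.1 170.8] [-3.1415e+00  2.6000e-03 -2.6138e+00] 24.1 [-1.5 -0.3 10.2] [-0.21  0.68  0.04] [ 0.43  0.6   1.46  0.    1.08 -1.67]
side red 241 mean [473.6 297.2  96.9] circ [476.1 297.5  21.2]
side green 2 mean [508.7 367.2 180.6] circ [508.7 367.2   1.3]
side blue 197 mean [454.9 308.6  49.7] circ [457.4 304.7  34. ]
top red 169 mean [473.5 296.1  97.5] circ [473.2 296.1  20.2]
top green 4
top blue 161 mean [464.3 283.1  50.3] circ [471.5 292.5  42. ]
```

The no-go plug sits square on the rim: disc top z≈97 = 50+32+15, centred to about 1 mm, not entering at about 14 N. Now I lift and return.

Emit:
carry_out --deltas '[[[0, 0, -5, 0], [0, 0, -15, 0], [0, 0, -30, 0], [0, 0, -50, 0], [0, 0, -75, 0], [0, 0, -95, 0], [0, 0, -105, 0], [0, 0, -105, 0], [0, 0, -105, 0], [0, 0, -105, 0]]]'

```text
time: 15.85
tool_pos: [511.5, 320.6, 272.7]
tcp_rot: [3.141, -0.003, -2.614]
contact_force: [-0.3, -0.2, -4.0]
grip_width: 24.1
```

```bash
python3 - <<'E'
from h import *
o=bot.get_obs(); print(o["tool_pos"],o["contact_force"]); print(delta(545,-275,274,144.7))
E
```

```text
[511.48280735 320.5631891  272.73966224] [-0.28290719 -0.1597355  -3.9708252 ]
[ 270.93 -531.43   -1.26   13.11]
```

Emit:
carry_out --deltas '[[[5, -10, 0, 0.2], [15, -30, 0, 0.7], [31, -61, 0, 1.5], [48, -94, 0, 2.3], [65, -127, 0, 3.1], [82, -160, 0, 4], [99, -194, 0, 4.8], [116, -228, 0, 5.6], [133, -261, 0, 6.4], [150, -294, 0, 7.3], [167, -328, 0, 8.1], [184, -361, 0, 8.9], [201, -394, 0, 9.7], [218, -428, 0, 10.5], [235, -461, 0, 11.4], [250, -490, 0, 12.1], [262, -514, 0, 12.7], [269, -528, 0, 13], [271, -531, 0, 13.1], [271, -531, 0, 13.1]]]'

```text
time: 17.85
tool_pos: [544.8, -274.2, 273.7]
tcp_rot: [3.141, -0.001, 2.526]
contact_force: [-0.2, 0.2, -2.8]
grip_width: 23.7
```

Emit:
carry_out --deltas '[[[0, 0, 20, 0], [0, 0, 45, 0], [0, 0, 75, 0], [0, 0, 105, 0], [0, 0, 125, 0], [0, 0, 138, 0], [0, 0, 142, 0], [0, 0, 142, 0], [0, 0, 142, 0]]]'

```text
time: 18.75
tool_pos: [545.8, -274.5, 133.5]
tcp_rot: [3.141, 0.002, 2.527]
contact_force: [0.5, -0.2, -3.6]
grip_width: 23.6
```

Standing height is about TCP 124.2, so I lower slowly until contact.

Emit:
carry_out --deltas '[[[0, 0, 2, 0], [0, 0, 4, 0], [0, 0, 6, 0], [0, 0, 7, 0], [0, 0, 8, 0], [0, 0, 8.5, 0], [0, 0, 9, 0], [0, 0, 9, 0], [0, 0, 9, 0]]]'

```text
time: 19.65
tool_pos: [545.1, -274.4, 124.4]
tcp_rot: [-3.142, 0.0, 2.526]
contact_force: [-4.2, 3.3, 7.0]
grip_width: 23.5
```

It is standing, with about 10 N on the mat. I'll release and then withdraw straight up.

Emit:
carry_out --deltas '[[[0, 0, 0, 0], [0, 0, 0, 0], [0, 0, 0, 0], [0, 0, 0, 0], [0, 0, 0, 0], [0, 0, 0, 0], [0, 0, 0, 0], [0, 0, 0, 0], [0, 0, 0, 0]]]' --fingers 70

```text
time: 20.55
tool_pos: [545.2, -274.4, 123.2]
tcp_rot: [3.141, -0.0, 2.526]
contact_force: [-0.9, -0.5, 0.6]
grip_width: 69.9
```

Emit:
carry_out --deltas '[[[0, 0, -5, 0], [0, 0, -20, 0], [0, 0, -45, 0], [0, 0, -75, 0], [0, 0, -110, 0], [0, 0, -140, 0], [0, 0, -150, 0], [-100, -150, -150, 0], [-100, -150, -150, 0], [-100, -150, -150, 0], [-100, -150, -150, 0], [-100, -150, -150, 0], [-100, -150, -150, 0]]]'

```text
time: 21.85
tool_pos: [539.7, -454.9, 271.5]
tcp_rot: [3.141, -0.002, 2.525]
contact_force: [-0.4, 0.0, 0.3]
grip_width: 69.6
```

```bash
python3 - <<'E'
from h import *
o=bot.get_obs(); print(o["time"],o["tool_pos"],o["contact_force"],o["grip_width"])
out=np.zeros((400,800,3),np.uint8)
for i,(c,b) in enumerate((("side",(90,180)),("top",(90,270)))):
    im,W=cloud(c); y,x=b; out[:,400*i:400*i+400]=cv2.resize(im[y:y+120,x:x+120],(400,400),interpolation=3)
    hsv=cv2.cvtColor(im,cv2.COLOR_BGR2HSV); H,S,V=cv2.split(hsv); near=(np.abs(W[...,0]-545)<80)&(np.abs(W[...,1]+275)<70)&(W[...,2]>44)&(W[...,2]<70)
    for l,m in(("red",((H<8)|(H>172))&(S>150)),("green",(H>45)&(H<85)&(S>120))):
        P=W[m&near]; print(c,l,len(P),P.mean(0).round(1) if len(P) else "")
cv2.imwrite("pics/end.png",out)
E
```

```text
21.85 [ 539.70539185 -454.8762457   271.52822652] [-0.36143718  0.01107308  0.25164123] 69.58849128398728
side red 103 [ 510.3 -249.1   50.3]
side green 67 [ 586.6 -299.1   50.4]
top red 0 
top green 0
```

View pics/end.png

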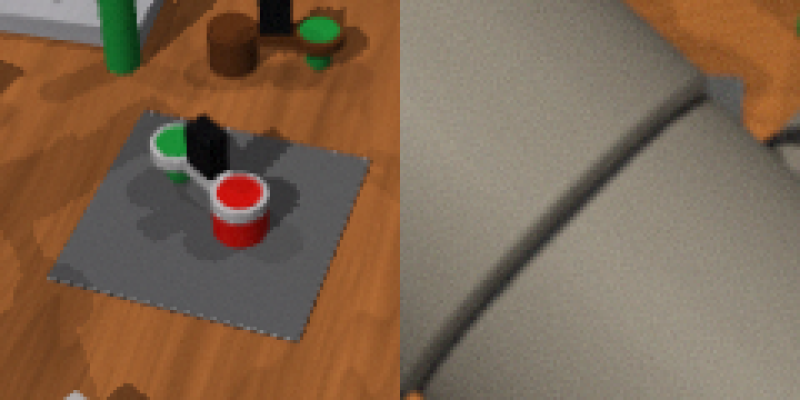

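The gauge stands upright and fully on the mat (red disc at (240,190), green at (172,142) in the crop), and the gripper is away from it.

```bash
python3 -c "
from plant import bot
print(bot.close_job())"
```

```text
the job is handed in; nothing more can be done
None
```

The bore check is done in the order asked, and I handed the job in at about 22 s on the robot's clock.

- **Go plug:** it went fully home in the blue holder's bore. The top of its disc read 64.8 mm, about 15 mm above the block top as expected, and it bore on the block with about 15 N. I then lifted it straight out.
- **No-go plug:** it sat square on the same bore, centred to about 1 mm. It stayed out under about 14 N, with its disc top at about 97 mm, which is a full plug length higher.
- **Gauge:** it was held until it stood on the grey mat, then released. In the side camera both discs read about 50 mm high and level, fully on the mat and about 8 mm from where it started. The arm blocked the top camera in that last look, so only the side camera confirms it.
- **White holder:** the gauge was carried with its feet about 150 mm above the table on the way past, so it should not have touched the white holder. I did not take a separate picture of the white holder to confirm it.

The two cameras disagreed by 2–3 mm. I allowed for this by comparing the plugs and the bore within the same picture. No check failed.

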